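Gather the brown reagent bottles into the colour-coded basket

ROBOT

A 7-joint arm with a two-finger parallel gripper is mounted at the origin on the work surface. World frame = base frame: x ahead of the robot, y to its left, z up, the work surface at z = 0. Lengths are in m, angles in rad, forces in N, time in s.
With the tool pointing down it reaches from about 0.4 to 0.85 m from the base axis. Payload 6.9 kg.
Tool frame: the origin (TCP) lies at the very end of the fingers, on their centre line; the grasp point (between the pads) lies 19 mm behind it (bot.grasp_offset is the distance from the TCP to the grasp point, in m); z points along the fingers, y is the line along which they close (so a half turn about z gives the same grasp; the last joint's range is limited). The gripper opens to 85 mm and grips with 20 to 120 N. Pads are 22 mm wide; open, the fingers measure 114 mm over their backs; the gripper's body (76 mm by 85 mm) begins 54 mm behind the grasp point. The pads swing forward as they close: fully open they stand 13 mm farther back than shut.
Start: joints at [-1.141, 0.507, -0.238, 1.5, 0.126, 1.149, -0.155], TCP at [0.199, 0.592, 0.211] pointing down, gripper open.
Joint ranges: [-3.08, 3.08], [-0.24, 2.05], [-1.43, 1.35], [0, 2.5], [-1.52, 4.66], [0.17, 1.96], [-2.89, 2.89]. Speed limits (rad/s): [2.39, 2.39, 3.14, 3.14, 3.14, 3.14, 3.14].

INTERFACE

Orientations are given as a rotation vector (axis times angle).
In Python, from bench import bot, vision, finder gives the robot as it stands.
- The arm moves only by the tool play_rows, never from a script. Its arguments are lists of equal length, an entry for each row: "travel": the shift along the world's x, y, z in m, a list of three; "twist": the turn about the world's z in rad; "jaw": the gripper's target within -1 to 1 (fully open at 1, half-way at 0, shut at -1). In form: {"travel": [[x, y, z], ...], "twist": [twist, ...], "jaw": [jaw, ...]}. A call has 1 to 20 rows; each row shifts and turns the commanded pose from where the row before left it; what a row does not reach is not made up. A row lasts 1/8 s, in which the tool goes at most 62.5 mm and 10.7 degrees, less where a joint would pass 70% of its speed; a pose out of reach is approached as far as the arm can. A call is refused whole if a number of a shift passes 0.0625 or a number of a turn 0.188, either way. A call with a gripper value outside its range is refused whole. The fingers move at their own pace and stop on an object; "squeeze" is the grip in N (left out, the last holds). Time passes only in rows, so rows that do not move let the fingers close. It gives the time, the measured TCP pose, the force and the opening at its end, in the units of the state.
- bot.get_obs(): the state, without advancing time (a new reading comes with each control period).
- vision.read_camera(name): name is "scene" or "side" or "wrist"; returns the picture (420x560x3 uint8, blue, green, red); there is no depth.
- vision.camera_info(name): a dict with "fx", "fy", "cx", "cy" (pixels), "distortion" ([k1, k2, p1, p2, k3] as OpenCV has them; the pictures are not rectified), "camera_from_world" (4x4, takes a point from world to camera coordinates). Camera axes: x right, y up, looking along -z (the intrinsics and any distortion apply to the point x, -y, -z); pixel columns grow to the right and rows downward; lengths in m; the calibration is good to about 2 mm. A picture is of the moment at which its call begins: read the wrist's pose just before it. camera_info takes no time and is no camera call; for the wrist camera it gives the pose at the moment of the call.
- bot.finish_job(): hands the job in, once; it reports no verdict.
Trained networks look in the newest picture that a camera, given by its name, has taken for a name from the list of things; names that differ only in an ending like _2 or _b are one class to them, and where a whole thing is asked for, a point or a joint stands for the part that bears it (a point fixed in the world has none). Each returns a list of dicts, best first, with "score" (0 to 1); they miss things now and then, are a little off and sometimes report something else, mostly with a low value. They report only what shows in the picture. A call takes as long as a camera call. They do not tell look-alikes from the thing itself.
- finder.regions_of(target, camera): "mask" (420x560 bool, what is visible of it) and "at" ([column, row] in pixels, amid what is visible of it).
- finder.spot_point(target, camera): "at" ([column, row] in pixels: a listed point, or the origin of a listed thing).
The state is a dict: "t": time; "joints": joint angles; "dq": joint speeds; "joint_torque": joint torques, N m; "ee_pos": TCP position; "ee_rot": TCP orientation; "ft_force": force on the tool from outside, world axes, zero at the start; "wrist_torque": the same for the moment, N m; "width": finger opening in m.
Only numpy, scipy, OpenCV 4.12 (cv2) and the standard library are available. Lean on these libraries where they do the work, as an engineer would, in place of code of your own. Each camera call takes 0.05 s, during which the arm holds its last target. There are 200 camera calls.

TASK

Put the four brown bottles into the turquoise basket, each standing upright in the square cup that has the colour of its cap. Set them down rather than drop them, and never tip a bottle over. The two white bottles do not belong: leave them where they stand.

Things in the scene. Friction and masses are not known exactly. Their poses are not given: they have to be found in the camera images.
- brown_red_mid (a point): Centre, half-way up, of the brown bottle with the red cap: a rigid round bottle 42 mm in diameter, 90 mm tall, about 130 g, standing upright and loose; brown shoulder, white paper band, red cap 28 mm wide in the top 18 mm. Straight side from the foot to 62 mm. z axis up. At the start the bottles stand at least 80 mm apart, centre to centre; only loose things under 25 mm tall lie between them.
- brown_blue_mid (a point): Centre, half-way up, of the brown bottle with the blue cap: a rigid round bottle 42 mm in diameter, 90 mm tall, about 130 g, standing upright and loose; brown shoulder, white paper band, blue cap 28 mm wide in the top 18 mm. Straight side from the foot to 62 mm. z axis up. At the start the bottles stand at least 80 mm apart, centre to centre; only loose things under 25 mm tall lie between them.
- brown_yellow_mid (a point): Centre, half-way up, of the brown bottle with the yellow cap: a rigid round bottle 42 mm in diameter, 90 mm tall, about 130 g, standing upright and loose; brown shoulder, white paper band, yellow cap 28 mm wide in the top 18 mm. Straight side from the foot to 62 mm. z axis up. At the start the bottles stand at least 80 mm apart, centre to centre; only loose things under 25 mm tall lie between them.
- brown_green_mid (a point): Centre, half-way up, of the brown bottle with the green cap: a rigid round bottle 42 mm in diameter, 90 mm tall, about 130 g, standing upright and loose; brown shoulder, white paper band, green cap 28 mm wide in the top 18 mm. Straight side from the foot to 62 mm. z axis up. At the start the bottles stand at least 80 mm apart, centre to centre; only loose things under 25 mm tall lie between them.
- white_red_mid (a point): Centre, half-way up, of the white plastic bottle with the red cap: same shape and size as the brown ones (42 mm diameter, 90 mm tall), white body and shoulder. It does not belong in the basket. z axis up.
- white_green_mid (a point): Centre, half-way up, of the white plastic bottle with the green cap: same shape and size as the brown ones (42 mm diameter, 90 mm tall), white body and shoulder. It does not belong in the basket. z axis up.
- cup_red: The red square cup, open on top: 74 mm by 74 mm outside, 22 mm high, walls and floor 3 mm thick (68 mm by 68 mm inside). Origin at the centre of its underside, x and y along its sides, z up; a bottle standing in it has its centre 48 mm above this origin. The four cups are fixed, two by two, 94 mm from centre to centre, in a fixed turquoise basket 200 mm by 200 mm with a 28 mm high rim; basket floor 4 mm thick, under the cups. Which colour is where changes.
- cup_blue: The blue square cup, open on top: 74 mm by 74 mm outside, 22 mm high, walls and floor 3 mm thick (68 mm by 68 mm inside). Origin at the centre of its underside, x and y along its sides, z up; a bottle standing in it has its centre 48 mm above this origin. The four cups are fixed, two by two, 94 mm from centre to centre, in a fixed turquoise basket 200 mm by 200 mm with a 28 mm high rim; basket floor 4 mm thick, under the cups. Which colour is where changes.
- cup_yellow: The yellow square cup, open on top: 74 mm by 74 mm outside, 22 mm high, walls and floor 3 mm thick (68 mm by 68 mm inside). Origin at the centre of its underside, x and y along its sides, z up; a bottle standing in it has its centre 48 mm above this origin. The four cups are fixed, two by two, 94 mm from centre to centre, in a fixed turquoise basket 200 mm by 200 mm with a 28 mm high rim; basket floor 4 mm thick, under the cups. Which colour is where changes.
- cup_green: The green square cup, open on top: 74 mm by 74 mm outside, 22 mm high, walls and floor 3 mm thick (68 mm by 68 mm inside). Origin at the centre of its underside, x and y along its sides, z up; a bottle standing in it has its centre 48 mm above this origin. The four cups are fixed, two by two, 94 mm from centre to centre, in a fixed turquoise basket 200 mm by 200 mm with a 28 mm high rim; basket floor 4 mm thick, under the cups. Which colour is where changes.
Things that resemble listed ones, but are neither listed nor needed, are in the scene too. Leave any orange or purple look-alike of the part that bears brown_yellow_mid alone. Of the things like the cup_green, leave any that is pink; of the rest the larger one is meant.

How it is judged:
By the outcome, as a careful person would: the job done as asked, in the order asked, and still so for the second after the job is handed in, with the robot touching nothing.
It also fails if it takes over 106 s, if anything falls off the work surface, if the arm or the gripper's body presses on something with over 40 N, if the wrist force passes 120 N, or if a joint passes its speed limit or range.

## Working session

There is one attempt and no reset: what is moved stays moved. The work goes in short steps, Python scripts to look and compute and a tool call to move; the robot and the scene stay as the last step left them, time stands still between calls to the robot, and variables do not carry over. Pictures are saved under pics/ and viewed, on a budget of 14 in all, crops included, one or two more only if the job needs it, and the job is handed in when it is done.

Besides the shell and the picture viewer there is one more tool, called after ">>>" as name([rows], argument=value, ...), one row to a line, values as JSON. play_rows: Moves the arm, as the interface text tells. Its arguments: {"type":"object","properties":{"travel":{"type":"array"},"twist":{"type":"array"},"jaw":{"type":"array"},"squeeze":{"type":"number"}},"required":["travel","twist","jaw"]}

```bash
ls; mkdir -p pics; python3 - <<'E'
from bench import bot, vision, finder
import cv2,numpy as np
o=bot.get_obs(); print(o['t'],o['ee_pos'],o['ee_rot'],o['width'],bot.grasp_offset)
ims=[vision.read_camera(c) for c in("scene","side")]
for c,i in zip(("scene","side"),ims):
    cv2.imwrite(f"pics/{c}0.png",i); d=vision.camera_info(c); print(c,{k:np.round(v,3).tolist() for k,v in d.items()})
cv2.imwrite("pics/a.png",cv2.resize(ims[0],(800,600)))
cv2.imwrite("pics/b.png",cv2.resize(ims[1],(800,600)))
E
```

```text
pics
0.0 [0.19931001 0.59178679 0.21014027] [-5.07822364e-01 -3.09995902e+00  2.78392141e-03] 0.08546628040703902 0.0187
scene {'fx': 434.217, 'fy': 434.217, 'cx': 277.179, 'cy': 208.083, 'distortion': [-0.033, 0.0, 0.0, 0.0, 0.0], 'camera_from_world': [[-0.823, 0.568, 0.005, 0.399], [-0.326, -0.478, 0.816, 0.066], [0.466, 0.669, 0.579, -1.161], [0.0, 0.0, 0.0, 1.0]]}
side {'fx': 394.402, 'fy': 394.402, 'cx': 273.407, 'cy': 206.882, 'distortion': [-0.019, 0.0, 0.0, 0.0, 0.0], 'camera_from_world': [[0.978, -0.207, -0.018, -0.455], [0.144, 0.615, 0.775, -0.082], [-0.15, -0.761, 0.632, -1.077], [0.0, 0.0, 0.0, 1.0]]}
```

View pics/a.png

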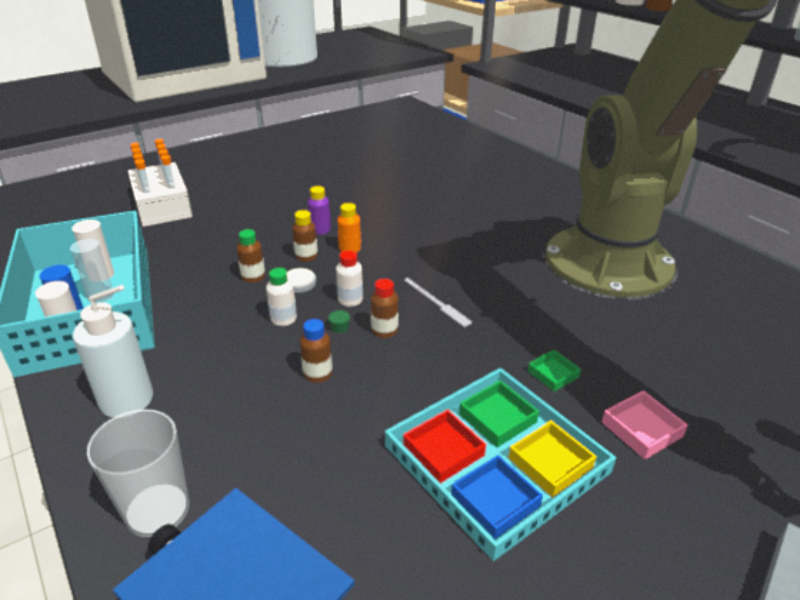

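View pics/b.png

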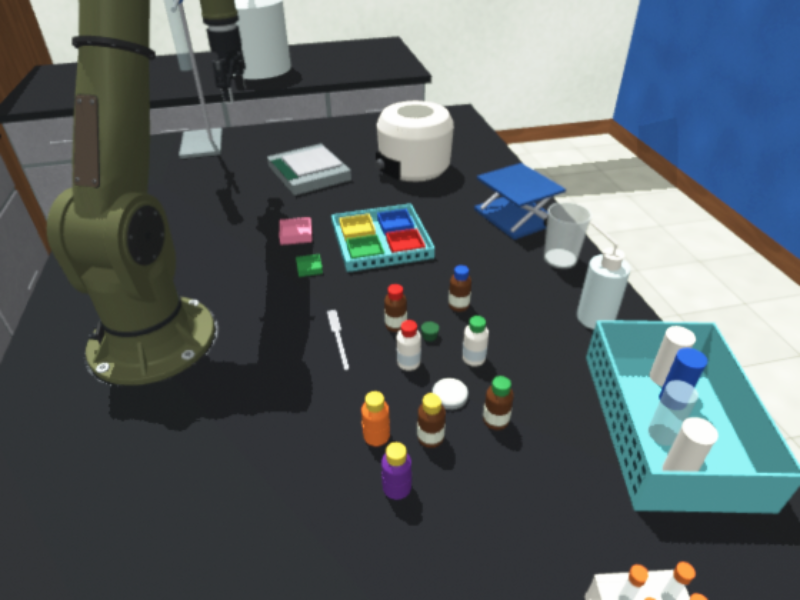

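The scene picture (800x600) shows these bottles:
- Brown: red cap (384,308), blue (315,350), green (250,257), yellow (304,236).
- White: red cap (348,280), green (281,298).
- Orange look-alike (348,230) and purple look-alike (318,212). Both have yellow caps and are to be left.

The green cup is the large one in the basket (498,411). The small green dish (554,370) and the pink one (645,422) are to be left.

Next I'll triangulate the bottles and cups from both cameras.

```bash
cat > h.py <<'E'
import numpy as np, cv2
from bench import bot, vision, finder
from scipy.optimize import least_squares
def cam(n):
    d=vision.camera_info(n); T=np.array(d["camera_from_world"]); T=np.diag([1,-1,-1,1.])@T
    K=np.array([[d["fx"],0,d["cx"]],[0,d["fy"],d["cy"]],[0,0,1]]); return K,np.array(d["distortion"],float),T
def proj(c,P):
    K,D,T=c; return cv2.projectPoints(np.atleast_2d(P).astype(float),cv2.Rodrigues(T[:3,:3])[0],T[:3,3],K,D)[0][:,0]
def onplane(c,uv,z):
    K,D,T=c; n=cv2.undistortPoints(np.array([[uv]],float),K,D)[0,0]; R=T[:3,:3]; o=-R.T@T[:3,3]; d=R.T@np.r_[n,1]
    return o+d*(z-o[2])/d[2]
HUE={'red':[(0,8),(172,180)],'blue':[(105,125)],'yellow':[(20,34)],'green':[(50,80)]}
def blob(im,col,seed,r=14):
    h=cv2.cvtColor(im,cv2.COLOR_BGR2HSV); m=np.zeros(im.shape[:2],np.uint8)
    for a,b in HUE[col]: m|=cv2.inRange(h,(a,130,60),(b,255,255))
    n,l,s,ce=cv2.connectedComponentsWithStats(m)
    d=np.hypot(*(ce-seed).T)+1e3*(s[:,4]<15); d[0]=1e9; i=d.argmin(); return ce[i],s[i,4]
def tri(cs,uvs):
    f=lambda P:np.concatenate([proj(c,P)[0]-u for c,u in zip(cs,uvs)])
    r=least_squares(f,[.5,0,.08]); return r.x,np.abs(r.fun).max()
E
python3 - <<'E'
from h import *
S,D=cam("scene"),cam("side"); a,b=cv2.imread("pics/scene0.png"),cv2.imread("pics/side0.png")
seeds={'red':((384,287),(396,292)),'blue':((315,328),(461,272)),'green':((248,237),(501,384)),'yellow':((303,218),(431,402)),'w_red':((348,259),(409,328)),'w_green':((278,276),(477,323))}
for k,(s,t) in seeds.items():
    c=k.split('_')[-1]; u,n=blob(a,c,np.array(s)*.7); v,m=blob(b,c,np.array(t)*.7)
    P,e=tri((S,D),(u,v)); print(k,n,m,P.round(4),round(e,2),onplane(S,u,.083)[:2].round(4),onplane(D,v,.083)[:2].round(4))
obs=[]
order=['red','green','yellow','blue'] # cyclic around the basket
for i,c in enumerate(order):
    for n,C in(("scene",S),("side",D)):
        r=finder.spot_point("cup_"+c,n)[:3]
        for q in r: print(c,n,round(q['score'],2),np.round(q['at'],1),onplane(C,q['at'],.004).round(3)[:2])
        if r: obs.append((i,C,np.array(r[0]['at'])))
def centres(p): return [np.r_[p[:2]+.094/2**.5*np.array([np.cos(p[2]+p[3]*i*np.pi/2),np.sin(p[2]+p[3]*i*np.pi/2)]),.004] for i in range(4)]
best=None
for sg in(1,-1):
  for a0 in np.arange(0,6.3,.7):
    f=lambda p:np.concatenate([proj(C,centres(np.r_[p,sg])[i])[0]-u for i,C,u in obs])
    r=least_squares(f,[.5,.2,a0],loss='soft_l1')
    if best is None or r.cost<best[0]: best=(r.cost,r.x,sg,r.fun)
print(best); 
for c,q in zip(order,centres(np.r_[best[1],best[2]])): print(c,q.round(4))
E
```

```text
red 163 122 [ 0.4613 -0.0673  0.0819] 0.27 [ 0.4628 -0.066 ] [ 0.4604 -0.0681]
blue 186 96 [ 0.5987 -0.0374  0.0834] 0.43 [ 0.5991 -0.038 ] [ 0.5978 -0.0364]
green 112 148 [ 0.5708 -0.328   0.0836] 0.39 [ 0.5713 -0.3294] [ 0.5703 -0.3273]
yellow 110 163 [ 0.4579 -0.3389  0.0822] 0.57 [ 0.46   -0.3379] [ 0.4568 -0.3391]
w_red 116 116 [ 0.4632 -0.1701  0.0832] 0.44 [ 0.4641 -0.1705] [ 0.4623 -0.1692]
w_green 123 104 [ 0.581  -0.1858  0.0846] 0.62 [ 0.5812 -0.1885] [ 0.5803 -0.1836]
red scene 0.85 [307.7 312.6] [0.54  0.176]
red scene 0.42 [270.  215.2] [ 0.429 -0.112]
red side 0.87 [283.4 174.9] [0.535 0.172]
green scene 0.86 [388.9 264.2] [0.321 0.169]
green scene 0.84 [448.9 298. ] [0.296 0.301]
green scene 0.8 [343.8 293.2] [0.453 0.177]
green side 0.77 [217.2 186.9] [0.318 0.156]
green side 0.75 [207.1 163.7] [0.297 0.298]
green side 0.67 [256.  175.8] [0.447 0.188]
yellow scene 0.72 [383.3 327.5] [0.451 0.279]
yellow scene 0.51 [349.4 353.2] [0.536 0.285]
yellow side 0.86 [252.1 164.9] [0.446 0.254]
blue scene 0.91 [345.4 355.2] [0.544 0.284]
blue side 0.77 [276.4 159. ] [0.534 0.271]
(np.float64(125.14592625162246), array([0.49016224, 0.22867556, 5.4429506 ]), -1, array([  3.21974854,  -0.1371131 ,  -0.77872624,  -1.19281734,
       -37.80500666,  28.52767188,  36.90294817, -10.25779863,
         1.65311142,  -1.45826929,  -1.15955353,  -3.6824107 ,
        -2.23652612,  -5.81648292,   1.56831509,  -0.44814957]))
red [0.5345 0.1792 0.004 ]
green [0.4407 0.1843 0.004 ]
yellow [0.4458 0.2782 0.004 ]
blue [0.5397 0.273  0.004 ]
```

The green-cup spot picked the small dish, so I'll refit with the larger green cup inside the basket.

```bash
python3 - <<'E'
from h import *
S,D=cam("scene"),cam("side")
obs=[(0,S,(307.7,312.6)),(0,D,(283.4,174.9)),(1,S,(343.8,293.2)),(1,D,(256,175.8)),(2,S,(383.3,327.5)),(2,D,(252.1,164.9)),(3,S,(345.4,355.2)),(3,D,(276.4,159))]
R=[(0,S,(386,438)),(1,S,(501,370)),(2,S,(614,462)),(3,S,(495,557)),(0,D,(434,259)),(2,D,(332,210)),(3,D,(420,206))]  # rough rim corners, 800x600
def c(p,i,r,z): return np.r_[p[:2]+r/2**.5*np.array([np.cos(p[2]-i*np.pi/2),np.sin(p[2]-i*np.pi/2)]),z]
f=lambda p:np.concatenate([proj(C,c(p,i,.094,.004))[0]-u for i,C,u in obs])
g=lambda p:np.concatenate([proj(C,c(p,i,.2,.028))[0]-np.array(u)*.7 for i,C,u in R])
for F in(f,g,lambda p:np.r_[f(p),g(p)]):
    r=least_squares(F,[.49,.23,5.5],loss='soft_l1'); print(r.x.round(4),np.rad2deg(r.x[2])-315,r.fun.round(1)); print([c(r.x,i,.094,0)[:2].round(4).tolist() for i in range(4)])
# cap of look-alikes
b=cv2.imread("pics/side0.png"); a=cv2.imread("pics/scene0.png")
for n,s,t in(("orange",(348,211),(374,401)),("purple",(317,194),(395,453))):
    print(n,tri((S,D),(blob(a,'yellow',np.array(s)*.7)[0],blob(b,'yellow',np.array(t)*.7)[0])))
E
```

```text
[0.4946 0.2287 5.517 ] 1.099303461982288 [ 0.9  3.   1.3 -2.1  3.   0.1  0.7  1.1 -0.1 -2.5 -0.8 -3.2 -1.3 -4.1
  1.6 -1. ]
[[0.5424, 0.1826], [0.4485, 0.1808], [0.4467, 0.2747], [0.5406, 0.2765]]
[0.4965 0.236  5.5235] 1.4710084768128695 [-1.1 -1.9 -0.2  1.3  2.1  0.8  0.1 -2.8  1.4 -9.5  0.9  1.9 -5.2 -2.9]
[[0.5447, 0.1902], [0.4507, 0.1878], [0.4483, 0.2818], [0.5423, 0.2842]]
[0.4957 0.2328 5.5175] 1.1311456513985263 [ 1.8  4.7  1.4 -2.8  4.   1.7  0.8  0.4  1.1 -0.7 -0.6 -3.9 -0.1 -2.
  1.7 -1.7 -1.7 -3.6 -0.6  0.3  1.  -0.3 -1.5 -4.8  1.3 -8.8  0.9  2.3
 -5.  -2.3]
[[0.5436, 0.1867], [0.4497, 0.1848], [0.4478, 0.2788], [0.5418, 0.2807]]
orange (array([ 0.37593548, -0.31459512,  0.08241999]), np.float64(0.39690714727251475))
purple (array([ 0.38737237, -0.41281053,  0.08425461]), np.float64(0.3599154050108666))
```

>>> play_rows([
  [0.06,-0.03,0],
  [0.06,-0.03,0],
  [0.06,-0.04,0],
  [0.05,-0.05,0],
  [0.03,-0.06,0],
  [0,-0.06,0],
  [0,-0.06,0],
  [0,-0.06,0],
  [0,-0.06,0],
  [0,-0.06,0],
  [0,-0.06,0],
  [0,-0.05,0],
  [0,-0.04,0],
  [0,0,0],
  [0,0,0],
], twist=[0.065,0.065,0.065,0.065,0.065,0,0,0,0,0,0,0,0,0,0], jaw=[1,1,1,1,1,1,1,1,1,1,1,1,1,1,1], squeeze=40)

```text
t: 2.38
ee_pos: [0.4355, -0.0477, 0.2111]
ee_rot: [-0.0, 3.141, 0.001]
ft_force: [0.8, 0.3, 1.0]
width: 0.0854
```

>>> play_rows([
  [0.026,-0.02,0.02],
  [0,0,0],
  [0,0,0],
], twist=[0,0,0], jaw=[1,1,1])

```text
t: 2.75
ee_pos: [0.461, -0.0669, 0.2306]
ee_rot: [0.003, -3.141, -0.001]
ft_force: [-0.4, 0.2, -0.3]
width: 0.0849
```

```bash
python3 - <<'E'
from h import *
o=bot.get_obs(); W=cam("wrist"); im=vision.read_camera("wrist"); cv2.imwrite("pics/w1.png",im)
print(o['t'],o['ee_pos'],o['ee_rot'])
for n,c,p in(("red","red",(.4613,-.0673,.083)),("wred","red",(.4632,-.17,.083)),("blue","blue",(.5987,-.0374,.083)),("wgreen","green",(.581,-.186,.083))):
    u=proj(W,p)[0]; v,m=blob(im,c,u); print(n,u.round(1),v.round(1),m,onplane(W,v,.086).round(4))
E
```

```text
2.75 [ 0.46101775 -0.06691882  0.23059345] [ 3.28293569e-03 -3.14076050e+00 -8.90890804e-04]
red [280.1 193. ] [281.7 193.4] 749 [ 0.461  -0.0657  0.086 ]
wred [174.2 194.8] [174.6 194.8] 738 [ 0.4625 -0.1686  0.086 ]
blue [307.3 315.9] [308.3 316. ] 614 [ 0.5969 -0.0366  0.086 ]
wgreen [169.4 301.3] [ 37.4 291.7] 673 [ 0.5682 -0.3241  0.086 ]
```

View pics/w1.png

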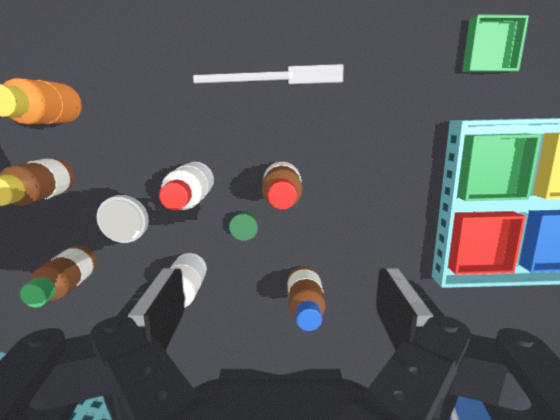

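The wrist picture shows the brown red-capped bottle at (282,193) and the blue at (308,316), within 2 mm of the triangulated positions. I'm grasping red.

>>> play_rows([
  [0,0.001,-0.06],
  [0,0,-0.06],
  [0,0,-0.05],
  [0,0,-0.03],
  [0,0,0],
  [0,0,0],
  [0,0,0],
  [0,0,0],
  [0,0,0],
  [0,0,0],
  [0,0,0],
], twist=[0,0,0,0,0,0,0,0,0,0,0], jaw=[1,1,1,1,1,-1,-1,-1,-1,-1,-1], squeeze=40)

```text
t: 4.18
ee_pos: [0.4626, -0.0672, 0.0325]
ee_rot: [-0.0, 3.138, -0.0]
ft_force: [-1.1, 0.6, 8.0]
width: 0.0401
```

>>> play_rows([
  [0,0,0.02],
  [0,0,0.04],
  [0,0,0.04],
  [0,0.03,0.02],
  [0.015,0.045,0],
  [0.02,0.05,0],
  [0.02,0.05,0],
  [0.02,0.04,0],
  [0.005,0.03,0],
  [0,0,0],
  [0,0,0],
], twist=[0,0,0,0,0,0,0,0,0,0,0], jaw=[-1,-1,-1,-1,-1,-1,-1,-1,-1,-1,-1])

```text
t: 5.55
ee_pos: [0.5411, 0.1766, 0.1512]
ee_rot: [-0.001, -3.141, 0.001]
ft_force: [0.4, -1.4, -2.6]
width: 0.0398
```

```bash
python3 - <<'E'
from h import *
o=bot.get_obs(); W=cam("wrist"); im=vision.read_camera("wrist"); cv2.imwrite("pics/w2.png",cv2.resize(im,(800,600)))
print(o['t'],o['ee_pos'],o['ee_rot'],o['width'],o['ft_force'])
E
```

```text
5.55 [0.54109999 0.17660422 0.15120621] [-5.14925626e-04 -3.14148319e+00  1.47824797e-03] 0.039823313496150044 [ 0.3782154  -1.35008976 -2.56958587]
```

View pics/w2.png

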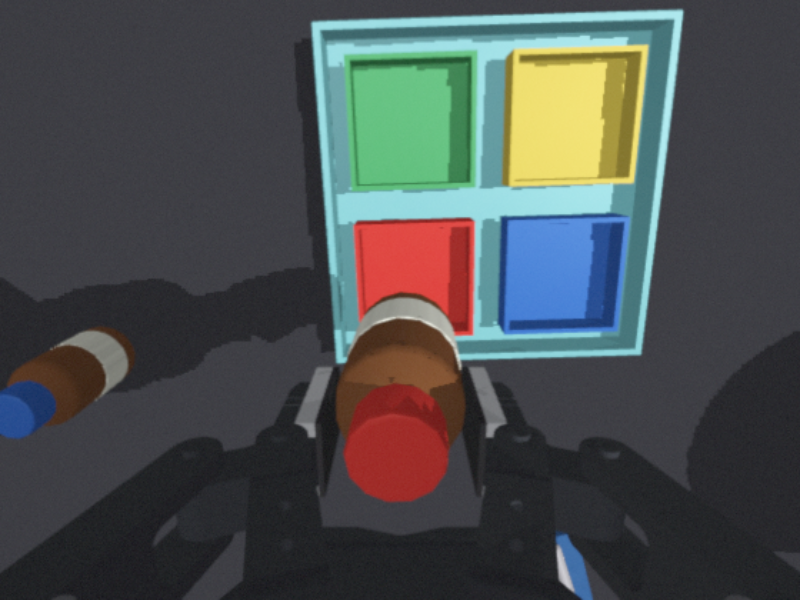

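Red is held upright (cap at (397,442)), and all four cups are in view. I'll fit the basket pose from the cup rims and basket corners.

```bash
python3 - <<'E'
from h import *
W=cam("wrist")
q={0:[(356,221),(473,219),(473,335),None],1:[(345,55),(477,52),(476,188),(352,190)],2:[(512,50),(648,46),(635,183),(504,186)],3:[(500,217),(628,214),(620,329),(502,334)]}
cc={0:(1,-1),1:(-1,-1),2:(-1,1),3:(1,1)}; kk=[(-1,-1),(-1,1),(1,1),(1,-1)]
P=[];U=[]
for i in q:
    for k,u in zip(kk,q[i]):
        if u: P.append(np.r_[np.array(cc[i])*.047+np.array(k)*.037,.026]);U.append(u)
for k,u in zip(kk,[(312,22),(682,11),(640,353),(336,362)]): P.append(np.r_[np.array(k)*.1,.028]);U.append(u)
P=np.array(P);U=np.array(U)*.7
def w(p,P): c,s=np.cos(p[2]),np.sin(p[2]); return np.c_[P[:,:2]@np.array([[c,s],[-s,c]])+p[:2],P[:,2]]
r=least_squares(lambda p:(proj(W,w(p,P))-U).ravel(),[.495,.23,0],loss='soft_l1'); print(r.x.round(4),np.abs(r.fun).max(),np.abs(r.fun).mean())
print(w(r.x,np.array([[*np.array(cc[i])*.047,0] for i in range(4)])).round(4))
E
```

```text
[0.4918 0.2305 0.0276] 5.246217433748598 1.0530535074318397
[[0.5401 0.1849 0.    ]
 [0.4461 0.1823 0.    ]
 [0.4435 0.2762 0.    ]
 [0.5375 0.2788 0.    ]]
```

>>> play_rows([
  [0,0.008,0],
  [0,0,-0.04],
  [0,0,-0.04],
  [0,0,-0.018],
  [0,0,-0.008],
  [0,0,-0.003],
  [0,0,0],
], twist=[0,0,0,0,0,0,0], jaw=[-1,-1,-1,-1,-1,-1,-1])

```text
t: 6.48
ee_pos: [0.5419, 0.1858, 0.0426]
ee_rot: [-0.0, 3.141, 0.001]
ft_force: [0.4, 0.3, -1.8]
width: 0.0402
```

>>> play_rows([
  [0,0,-0.0015],
  [0,0,-0.0015],
  [0,0,0],
], twist=[0,0,0], jaw=[-1,-1,-1])

```text
t: 6.85
ee_pos: [0.542, 0.1858, 0.0397]
ee_rot: [-0.0, 3.14, 0.001]
ft_force: [-0.4, -0.8, 3.4]
width: 0.0399
```

>>> play_rows([
  [0,0,0],
  [0,0,0],
  [0,0,0],
  [0,0,0.02],
  [0,0,0.04],
  [0,0,0.06],
  [0,-0.02,0.02],
  [0.01,-0.05,0],
  [0.015,-0.05,0],
  [0.015,-0.05,0],
  [0.016,-0.053,0],
  [0,0,0],
  [0,0,0],
], twist=[0,0,0,0,0,0,0,0,0,0,0,0,0], jaw=[0.3,1,1,1,1,1,1,1,1,1,1,1,1])

```text
t: 8.48
ee_pos: [0.5972, -0.037, 0.1787]
ee_rot: [-0.0, -3.141, -0.001]
ft_force: [-0.7, -0.3, 0.8]
width: 0.0855
```

```bash
python3 - <<'E'
from h import *
o=bot.get_obs(); W=cam("wrist"); im=vision.read_camera("wrist"); s=vision.read_camera("scene"); 
cv2.imwrite("pics/w3.png",np.hstack([cv2.resize(im,(400,300)),cv2.resize(s[200:420,200:500],(400,293),interpolation=3)[:300].copy() if 0 else cv2.resize(s[190:415,200:500],(400,300))]))
print(o['t'],o['ee_pos'],o['width'])
p=(.598,-.037,.083);u=proj(W,p)[0]; v,m=blob(im,"blue",u); print(u,v,m,onplane(W,v,.086))
E
```

```text
8.475 [ 0.59716762 -0.03701381  0.17871638] 0.08548317575016405
[280.58927151 208.52193922] [281.39938398 209.82238193] 974 [ 0.59821996 -0.0363508   0.086     ]
```

View pics/w3.png

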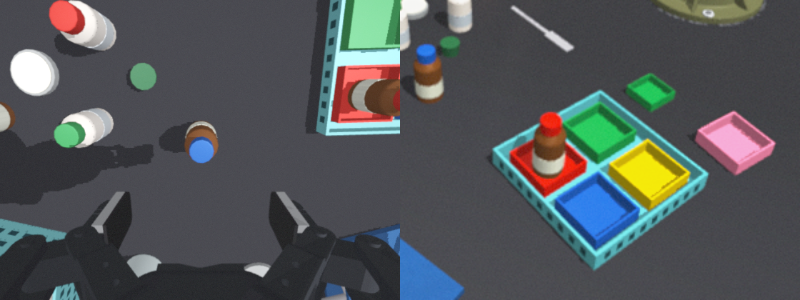

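Red stands upright in the red cup and blue is centred at (0.598,-0.037).

>>> play_rows([
  [0.001,0,-0.05],
  [0,0,-0.05],
  [0,0,-0.032],
  [0,0,-0.014],
  [0,0,0],
  [0,0,0],
  [0,0,0],
  [0,0,0],
  [0,0,0],
  [0,0,0],
  [0,0,0],
], twist=[0,0,0,0,0,0,0,0,0,0,0], jaw=[1,1,1,1,1,-1,-1,-1,-1,-1,-1])

```text
t: 9.95
ee_pos: [0.5994, -0.0373, 0.0344]
ee_rot: [-0.0, 3.139, 0.0]
ft_force: [-0.3, 0.7, 5.2]
width: 0.0396
```

>>> play_rows([
  [0,0,0.02],
  [0,0,0.04],
  [0,0,0.05],
  [0,0.03,0.02],
  [-0.01,0.05,0],
  [-0.01,0.055,0],
  [-0.015,0.06,0],
  [-0.015,0.055,0],
  [-0.009,0.045,0],
  [0,0.021,0],
  [0,0,0],
  [0,0,0],
], twist=[0,0,0,0,0,0,0,0,0,0,0,0], jaw=[-1,-1,-1,-1,-1,-1,-1,-1,-1,-1,-1,-1])

```text
t: 11.45
ee_pos: [0.5403, 0.2761, 0.1629]
ee_rot: [0.004, 3.141, -0.003]
ft_force: [0.1, -0.7, -1.4]
width: 0.0398
```

>>> play_rows([
  [-0.001,0.002,-0.04],
  [0,0,-0.04],
  [0,0,-0.025],
  [0,0,-0.01],
  [0,0,-0.003],
  [0,0,-0.0015],
  [0,0,-0.0015],
  [0,0,0],
], twist=[0,0,0,0,0,0,0,0], jaw=[-1,-1,-1,-1,-1,-1,-1,-1])

```text
t: 12.45
ee_pos: [0.5387, 0.2808, 0.0425]
ee_rot: [-0.0, 3.141, 0.001]
ft_force: [0.1, -0.3, -1.0]
width: 0.0395
```

>>> play_rows([
  [0,0,-0.001],
  [0,0,-0.001],
  [0,0,0],
], twist=[0,0,0], jaw=[-1,-1,-1])

```text
t: 12.82
ee_pos: [0.5392, 0.2811, 0.0414]
ee_rot: [-0.0, 3.14, 0.001]
ft_force: [-1.1, -0.7, 8.5]
width: 0.0395
```

>>> play_rows([
  [0,0,0],
  [0,0,0],
  [0,0,0],
  [0,0,0.02],
  [0,0,0.05],
  [0,-0.02,0.06],
  [0,-0.05,0.03],
  [-0.01,-0.06,0],
  [-0.01,-0.06,0],
  [-0.01,-0.06,0],
  [-0.01,-0.06,0],
  [-0.01,-0.06,0],
  [-0.01,-0.06,0],
  [-0.01,-0.06,0],
  [-0.01,-0.06,0],
  [-0.002,-0.06,0],
  [0,-0.05,0],
  [0,-0.02,0],
  [0,0,0],
  [0,0,0],
], twist=[0,0,0,0,0,0,0,0,0,0,0,0,0,0,0,0,0,0,0,0], jaw=[0.3,1,1,1,1,1,1,1,1,1,1,1,1,1,1,1,1,1,1,1])

```text
t: 15.32
ee_pos: [0.4572, -0.3968, 0.1992]
ee_rot: [-0.004, 3.141, 0.002]
ft_force: [-0.2, 0.5, 0.3]
width: 0.085
```

```bash
python3 - <<'E'
from h import *
o=bot.get_obs(); W=cam("wrist"); im=vision.read_camera("wrist"); s=vision.read_camera("scene"); 
cv2.imwrite("pics/w4.png",np.hstack([cv2.resize(im,(400,300)),cv2.resize(s[190:415,200:500],(400,300))]))
print(o['t'],o['ee_pos'],o['width'])
for c,p in(("yellow",(.458,-.3389,.083)),("green",(.5708,-.328,.083))):
    u=proj(W,p)[0]; v,m=blob(im,c,u); print(c,u,v,m,onplane(W,v,.086))
E
```

```text
15.325 [ 0.45717295 -0.39683194  0.19919695] 0.08503391723611857
yellow [346.42401112 201.9935448 ] [343.68705036 198.32733813] 278 [ 0.45390563 -0.34209934  0.086     ]
green [350.53628047 313.4044914 ] [347.05263158 304.25837321] 209 [ 0.55865072 -0.33275098  0.086     ]
```

View pics/w4.png

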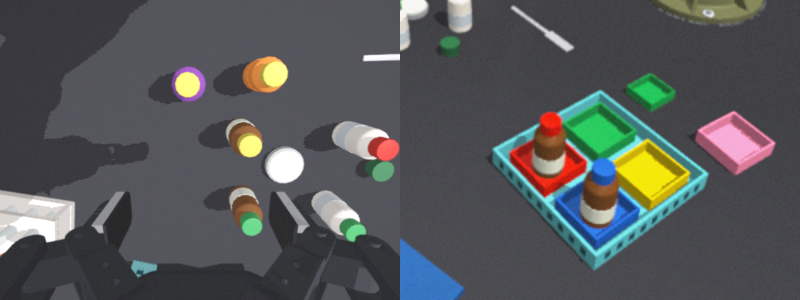

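Blue stands in the blue cup. I miscounted rows and overshot y by 58 mm. I'll correct that and remeasure yellow, the brown bottle at (250,145) in the left half of the picture; the orange (275,73) and purple (188,84) stay.

>>> play_rows([
  [0,0.03,0],
  [0,0.028,0],
  [0,0,0],
  [0,0,0],
], twist=[0,0,0,0], jaw=[1,1,1,1])

```text
t: 15.92
ee_pos: [0.4567, -0.341, 0.1997]
ee_rot: [-0.002, 3.141, -0.001]
ft_force: [0.1, -0.2, -0.3]
width: 0.0854
```

```bash
python3 - <<'E'
from h import *
o=bot.get_obs(); W=cam("wrist"); im=vision.read_camera("wrist"); cv2.imwrite("pics/w5.png",im); print(o['t'],o['ee_pos'])
h=cv2.cvtColor(im,cv2.COLOR_BGR2HSV)
for c,p in(("yellow",(.458,-.3389,.083)),("green",(.5708,-.328,.083))):
    u=proj(W,p)[0]; a,b=HUE[c][0]; m=cv2.inRange(h,(a-2,70,60),(b+4,255,255)); n,l,s,ce=cv2.connectedComponentsWithStats(m)
    i=1+np.argmin(np.hypot(*(ce[1:]-u).T)+1e3*(s[1:,4]<100)); x,y,w,hh,A=s[i]; print(c,u,ce[i],(x,y,w,hh,A),onplane(W,ce[i],.086))
E
```

```text
15.925 [ 0.45666378 -0.34103315  0.1996933 ]
yellow [283.12594292 202.2321397 ] [285.72814499 202.8880597 ] (np.int32(269), np.int32(186), np.int32(34), np.int32(35), np.int32(938)) [ 0.45777074 -0.336661    0.086     ]
green [293.87091054 313.47065624] [294.45386534 313.47256858] (np.int32(280), np.int32(297), np.int32(30), np.int32(34), np.int32(802)) [ 0.56877346 -0.32757856  0.086     ]
```

>>> play_rows([
  [0.001,0.0035,-0.05],
  [0,0,-0.05],
  [0,0,-0.04],
  [0,0,-0.027],
  [0,0,0],
  [0,0,0],
  [0,0,0],
  [0,0,0],
  [0,0,0],
  [0,0,0],
  [0,0,0],
], twist=[0,0,0,0,0,0,0,0,0,0,0], jaw=[1,1,1,1,1,-1,-1,-1,-1,-1,-1])

```text
t: 17.35
ee_pos: [0.4583, -0.338, 0.0338]
ee_rot: [-0.0, 3.139, -0.002]
ft_force: [-0.1, 0.9, 5.4]
width: 0.0397
```

>>> play_rows([
  [0,0,0.02],
  [0,0,0.05],
  [0,0,0.05],
  [0,0.03,0.02],
  [0,0.06,0],
  [0,0.06,0],
  [0,0.06,0],
  [0,0.06,0],
  [0,0.06,0],
  [0,0.06,0],
  [-0.004,0.06,0],
  [-0.005,0.06,0],
  [-0.005,0.06,0],
  [0,0.043,0],
  [0,0,0],
  [0,0,0],
  [0,0,0],
], twist=[0,0,0,0,0,0,0,0,0,0,0,0,0,0,0,0,0], jaw=[-1,-1,-1,-1,-1,-1,-1,-1,-1,-1,-1,-1,-1,-1,-1,-1,-1])

```text
t: 19.48
ee_pos: [0.4437, 0.2737, 0.1725]
ee_rot: [0.003, 3.141, -0.001]
ft_force: [0.8, 0.1, -1.5]
width: 0.0397
```

>>> play_rows([
  [0.001,0.002,-0.04],
  [0,0,-0.04],
  [0,0,-0.03],
  [0,0,-0.014],
  [0,0,-0.004],
  [0,0,-0.0015],
  [0,0,0],
], twist=[0,0,0,0,0,0,0], jaw=[-1,-1,-1,-1,-1,-1,-1])

```text
t: 20.35
ee_pos: [0.445, 0.2777, 0.0437]
ee_rot: [-0.0, 3.14, 0.001]
ft_force: [-0.9, -0.4, -1.3]
width: 0.0396
```

>>> play_rows([
  [0,0,-0.001],
  [0,0,0],
], twist=[0,0], jaw=[-1,-1])

```text
t: 20.6
ee_pos: [0.4445, 0.2775, 0.042]
ee_rot: [-0.0, 3.141, 0.0]
ft_force: [-0.3, 0.9, -1.2]
width: 0.04
```

>>> play_rows([
  [0,0,-0.001],
  [0,0,-0.0005],
  [0,0,0],
], twist=[0,0,0], jaw=[-1,-1,-1])

```text
t: 20.98
ee_pos: [0.4449, 0.2777, 0.0409]
ee_rot: [-0.0, 3.141, 0.001]
ft_force: [0.0, -0.7, 6.0]
width: 0.0397
```

>>> play_rows([
  [0,0,0],
  [0,0,0],
  [0,0,0],
  [0,0,0.02],
  [0,0,0.05],
  [0,-0.02,0.06],
  [0,-0.045,0.03],
  [0.014,-0.06,0],
  [0.014,-0.06,0],
  [0.014,-0.06,0],
  [0.014,-0.06,0],
  [0.014,-0.06,0],
  [0.014,-0.06,0],
  [0.014,-0.06,0],
  [0.014,-0.06,0],
  [0.014,-0.06,0],
  [0,0,0],
  [0,0,0],
  [0,0,0],
], twist=[0,0,0,0,0,0,0,0,0,0,0,0,0,0,0,0,0,0,0], jaw=[0.3,1,1,1,1,1,1,1,1,1,1,1,1,1,1,1,1,1,1])

```text
t: 23.35
ee_pos: [0.5708, -0.3254, 0.1997]
ee_rot: [-0.004, 3.141, 0.002]
ft_force: [0.3, 0.4, -1.3]
width: 0.0855
```

```bash
python3 - <<'E'
from h import *
o=bot.get_obs(); W=cam("wrist"); im=vision.read_camera("wrist"); s=vision.read_camera("scene"); 
cv2.imwrite("pics/w6.png",np.hstack([cv2.resize(im,(400,300)),cv2.resize(s[190:415,200:500],(400,300))]))
print(o['t'],o['ee_pos'],o['width'])
h=cv2.cvtColor(im,cv2.COLOR_BGR2HSV)
u=proj(W,(.57,-.328,.083))[0]; m=cv2.inRange(h,(48,70,60),(84,255,255)); n,l,s,ce=cv2.connectedComponentsWithStats(m)
i=1+np.argmin(np.hypot(*(ce[1:]-u).T)+1e3*(s[1:,4]<100)); print(u,ce[i],s[i],onplane(W,ce[i],.086))
E
```

```text
23.35 [ 0.57078051 -0.32541912  0.19970606] 0.08552514957022557
[277.5539271  199.93811428] [278.26720183 201.01834862] [263 184  32  35 872] [ 0.57017376 -0.3273611   0.086     ]
```

View pics/w6.png

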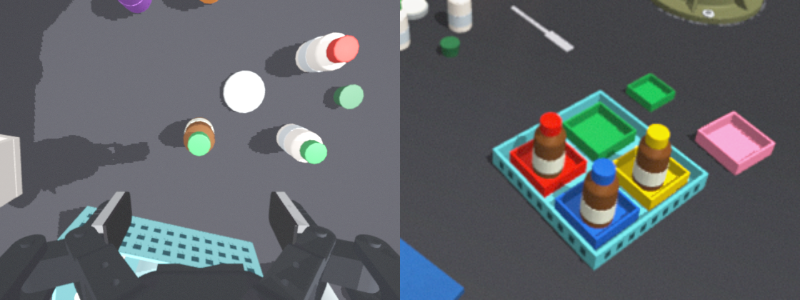

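Yellow is placed well, and brown green is at (200,140) in the left half, world (0.570,-0.327). Before going down I'll check clearance to the big turquoise box.

```bash
python3 - <<'E'
from h import *
S,D=cam("scene"),cam("side"); T=cam("wrist")[2]; print("cam",-T[:3,:3].T@T[:3,3])
for s,d in(((152,300),(597,322)),((137,213),(640,503))): print(tri((S,D),(np.array(s)*.7,np.array(d)*.7)), [onplane(D,np.array(d)*.7,z).round(3) for z in (.05,.1,.13)])
E
```

```text
cam [ 0.49586404 -0.32638251  0.36296027]
(array([ 0.76996703, -0.23235373,  0.0862644 ]), np.float64(3.6146729836867735)) [array([ 0.807, -0.197,  0.05 ]), array([ 0.769, -0.246,  0.1  ]), array([ 0.747, -0.275,  0.13 ])]
(array([ 0.68790245, -0.54538226,  0.06622427]), np.float64(5.289603531219441)) [array([ 0.69 , -0.538,  0.05 ]), array([ 0.661, -0.561,  0.1  ]), array([ 0.644, -0.576,  0.13 ])]
```

>>> play_rows([
  [0,-0.002,-0.05],
  [0,0,-0.05],
  [0,0,-0.04],
  [0,0,-0.027],
  [0,0,0],
  [0,0,0],
  [0,0,0],
  [0,0,0],
  [0,0,0],
  [0,0,0],
  [0,0,0],
], twist=[0,0,0,0,0,0,0,0,0,0,0], jaw=[1,1,1,1,1,-1,-1,-1,-1,-1,-1])

```text
t: 24.82
ee_pos: [0.5715, -0.3296, 0.0345]
ee_rot: [-0.001, 3.139, -0.002]
ft_force: [-0.4, 2.3, 5.7]
width: 0.0396
```

>>> play_rows([
  [0,0,0.02],
  [0,0,0.05],
  [0,0,0.05],
  [0,0.03,0.02],
  [-0.0155,0.06,0],
  [-0.0155,0.06,0],
  [-0.0155,0.06,0],
  [-0.0155,0.06,0],
  [-0.0155,0.06,0],
  [-0.0155,0.06,0],
  [-0.0155,0.06,0],
  [-0.0155,0.06,0],
  [0,0,0],
  [0,0,0],
  [0,0,0],
], twist=[0,0,0,0,0,0,0,0,0,0,0,0,0,0,0], jaw=[-1,-1,-1,-1,-1,-1,-1,-1,-1,-1,-1,-1,-1,-1,-1])

```text
t: 26.7
ee_pos: [0.4469, 0.179, 0.1728]
ee_rot: [0.004, 3.141, -0.001]
ft_force: [0.1, -1.0, -2.1]
width: 0.0395
```

>>> play_rows([
  [0,0.002,-0.04],
  [0,0,-0.04],
  [0,0,-0.03],
  [0,0,-0.014],
  [0,0,-0.004],
  [0,0,-0.0015],
  [0,0,0],
], twist=[0,0,0,0,0,0,0], jaw=[-1,-1,-1,-1,-1,-1,-1])

```text
t: 27.58
ee_pos: [0.4471, 0.1828, 0.0439]
ee_rot: [0.0, 3.14, 0.001]
ft_force: [0.2, -0.3, -0.8]
width: 0.0397
```

>>> play_rows([
  [0,0,-0.0015],
  [0,0,0],
], twist=[0,0], jaw=[-1,-1])

```text
t: 27.82
ee_pos: [0.4465, 0.1827, 0.0418]
ee_rot: [-0.0, 3.141, 0.0]
ft_force: [0.7, -0.0, -1.0]
width: 0.0397
```

>>> play_rows([
  [0,0,-0.001],
  [0,0,-0.0005],
  [0,0,0],
], twist=[0,0,0], jaw=[-1,-1,-1])

```text
t: 28.2
ee_pos: [0.4473, 0.183, 0.0413]
ee_rot: [-0.0, 3.139, 0.001]
ft_force: [-1.0, -0.5, 12.8]
width: 0.0398
```

Contact confirmed. I'll release, rise and move away.

>>> play_rows([
  [0,0,0],
  [0,0,0],
  [0,0,0],
  [0,0,0.02],
  [0,0,0.05],
  [0,0,0.06],
  [0,0,0.04],
  [0,-0.05,0],
  [0,-0.05,0],
  [0,-0.05,0],
  [0,0,0],
  [0,0,0],
], twist=[0,0,0,0,0,0,0,0,0,0,0,0], jaw=[0.3,1,1,1,1,1,1,1,1,1,1,1])

```text
t: 29.7
ee_pos: [0.4464, 0.0331, 0.21]
ee_rot: [-0.0, -3.141, -0.001]
ft_force: [-0.8, 0.5, -0.1]
width: 0.0849
```

```bash
python3 - <<'E'
from h import *
S,D=cam("scene"),cam("side"); a,b=vision.read_camera("scene"),vision.read_camera("side")
cv2.imwrite("pics/f.png",np.hstack([cv2.resize(a[120:420,140:540],(400,300)),cv2.resize(b[100:400,150:550],(400,300))]))
for n,p in {'red':(.541,.186,.09),'green':(.446,.183,.09),'yellow':(.445,.277,.09),'blue':(.539,.28,.09),'w_red':(.463,-.17,.083),'w_green':(.581,-.186,.083)}.items():
    c=n.split('_')[-1]; print(n,[(proj(C,p)[0].round(1),blob(i,c,proj(C,p)[0])[0].round(1),blob(i,c,proj(C,p)[0])[1]) for C,i in((S,a),(D,b))])
E
```

```text
red [(array([313. , 282.4]), array([312.5, 283.1]), np.int32(269)), (array([284.1, 149.7]), array([283.3, 150.1]), np.int32(80))]
green [(array([353.4, 260. ]), array([353.5, 260.2]), np.int32(220)), (array([254.5, 153.9]), array([253.9, 153.8]), np.int32(56))]
yellow [(array([392.6, 291.3]), array([392.8, 292.1]), np.int32(295)), (array([249.4, 139.3]), array([249. , 139.5]), np.int32(74))]
blue [(array([351.7, 317.7]), array([352. , 318.5]), np.int32(293)), (array([277. , 135.5]), array([276.6, 135. ]), np.int32(70))]
w_red [(array([243.8, 180.5]), array([243.4, 180.7]), np.int32(116)), (array([286.1, 229.5]), array([285.6, 229.3]), np.int32(117))]
w_green [(array([194.7, 193. ]), array([194.1, 192.5]), np.int32(130)), (array([334.3, 226.4]), array([333.9, 225.9]), np.int32(101))]
```

View pics/f.png

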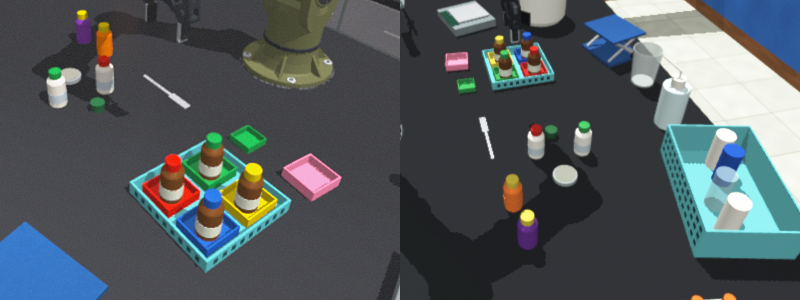

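All four bottles stand upright in their cups, the white, orange and purple ones haven't moved, and the gripper is clear. I'm handing in the job.

```bash
python3 -c "
from bench import bot
print(bot.finish_job(), bot.get_obs()['t'])"
```

```text
the job is handed in; nothing more can be done
the job is handed in; nothing more can be done
```

All four brown bottles now stand upright in the turquoise basket, each in the cup that matches its cap. I lowered each one until the force reading showed contact, then opened the gripper and lifted straight up. I handed the job in at about 30 s; no verdict is reported.

- **Placed bottles:** in the last scene and side pictures, all four caps were within about 1 px of where they should be.
- **Left alone:** both white bottles' caps were within 1 px of where they started. The orange and purple bottles, the small green dish and the pink dish were never touched and look unmoved.
- **Gripper:** it ended open, at about z = 0.21 m and about 0.15 m to the side of the nearest bottle.
- **Disagreements:**
  - The detector's top match for the green cup was the small green dish, so I located the cups from a close wrist picture instead. The overhead fits differed from it by up to 7 mm, within the 13 mm of clearance.
  - One move overshot sideways by 58 mm while high above the table. I corrected it before going down.

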